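# Pack the mill's kit into its foam cradles

### The job

The bench mill's kit is going out to a demonstration and lies in one pile on the table. Take the pile apart and bed each piece - the pine packing block, roll of tape, power supply and drill tin - flat on the bottom of the white foam cradle that was cut to its shape. Keep the drill tin level while you carry it, its drills lie loose inside.

Things in the scene. Friction and masses are not known exactly. Their poses are not given: they have to be found in the camera images.
- bit_tin: Blue flat steel tin of twist drills, lid shut, 70 (x, lip included; 64 at the sides where it is gripped) x 116 (y) x 26 mm high. Bottom of the pile, lying on the table. Origin: centre of its underside; z up.
- power_supply: Black plastic power supply, body 46 (x) x 82 (y) x 30 mm high, with short cable stubs at the y ends (112 mm over all). Lies flat on the tin. Origin: centre of its underside; z up. Either way round fits its cradle.
- pine_block: Sawn pine block, 22 (x) x 75 (y) x 18 mm thick, lying flat on the roll of tape, top of the pile. Origin: centre of its underside; z up. Either way round fits its cradle.
- masking_tape: Roll of black tape, a flat ring 60 mm in diameter x 19 mm high with a pale core, lying flat on the power supply, under the pine block. Origin: centre of its underside; z up. Any way round fits its cradle.
- tin_cradle: White foam frame on a light brown board, 100 (x) x 148 (y) mm, fixed to the table. Origin: underside, centre of outline and pocket. Plain rectangular pocket 80 x 128 mm: floor 6 mm above the table, walls to 16 mm. The drill tin belongs in it, long side along y, either way round, its origin over this one.
- supply_cradle: White foam frame on a light brown board, 86 (x) x 124 (y) mm, fixed to the table. Origin: underside, centre of outline and pocket. Rectangular pocket 58 x 94 mm: floor 6 mm above the table, walls to 16 mm, a 24 mm cable slot through both end walls. The power supply belongs in it, long side along y, its origin over this one.
- block_cradle: White foam frame on a light brown board, 64 (x) x 116 (y) mm, fixed to the table. Origin: underside, centre of outline and pocket. Rectangular pocket 34 x 87 mm: floor 6 mm above the table, walls to 14 mm, a 44 mm finger gap through both long walls at the middle. The pine block belongs in it, long side along y, its origin over this one.
- tape_cradle: White foam frame on a light brown board, 100 x 100 mm, fixed to the table. Origin: underside, centre of outline and pocket. Round pocket 74 mm in diameter: floor 6 mm above the table, walls to 12 mm. The tape belongs in it, lying flat, any way round, its origin over this one.
There are look-alikes about, which are no part of the job. Leave any pink look-alike of the power_supply alone.

How it is judged (in metres and radians):
At the end, for the whole second after the job is handed in: Each piece lies flat (within 5 degrees) on the floor of its own cradle: underside within 3.5 mm of the floor, centre within 12 mm of the cradle's centre, long side (not the round tape) within about 14 degrees of the cradle's, the pine block 17, at rest (horizontal distance between bit_tin and tin_cradle below 0.012 m and z of bit_tin in the frame of tin_cradle between 0.003 and 0.0095 m and angle between each of bit_tin, power_supply, pine_block, masking_tape's own z axis and vertical below 0.08 rad and linear speed of each of bit_tin, power_supply, pine_block, masking_tape below 0.02 m/s and angle between the y axis of bit_tin and the y axis of tin_cradle, either way round below 0.25 rad and horizontal distance between power_supply and supply_cradle below 0.012 m and z of power_supply in the frame of supply_cradle between 0.003 and 0.0095 m and angle between the y axis of power_supply and the y axis of supply_cradle, either way round below 0.25 rad and horizontal distance between pine_block and block_cradle below 0.012 m and z of pine_block in the frame of block_cradle between 0.003 and 0.0095 m and angle between the y axis of pine_block and the y axis of block_cradle, either way round below 0.3 rad and horizontal distance between masking_tape and tape_cradle below 0.012 m and z of masking_tape in the frame of tape_cradle between 0.003 and 0.0095 m); the robot touches nothing.
It fails at once if the drill tin is tipped more than 20 degrees (angle between bit_tin's own z axis and vertical above 0.35 rad).
It also fails if it takes over 115 s, if anything falls off the work surface, if the arm or the gripper's body presses on something with over 40 N, if the wrist force passes 120 N, or if a joint passes its speed limit or range.

### The arm

A 6-joint arm with a two-finger parallel gripper is mounted at the origin on a cart in front of the work surface, level with it; the furniture and walls round the work are solid. World frame = base frame: x ahead of the robot, y to its left, z up, the work surface at z = 0. Lengths are in m, angles in degrees, forces in N, time in s.
With the tool pointing down it reaches from about 0.35 to 0.875 m from the base axis. Payload 4.2 kg.
Tool frame: the origin (TCP) lies between the finger pads; the fingertips stand 17 mm ahead of it and the grasp point (between the pads) lies 2 mm behind it; z points along the fingers, y is the line along which they close (so a half turn about z gives the same grasp; the last joint's range is limited). The gripper opens to 87 mm and grips with 3 to 60 N. Pads are 19 mm wide; open, the fingers measure 117 mm over their backs; the gripper's body (75 mm by 190 mm) begins 51 mm behind the grasp point.
Start: joints at [82.025, 22.042, 0.453, 0, -68.411, -14.817], TCP at [0.242, 0.576, 0.24] pointing down, gripper open.
Joint ranges: [-179.83, 179.83], [-69.29, 118.12], [-61.27, 80.66], [-181.25, 117.63], [-171.15, -9.14], [-177.46, 177.46]. Speed limits (degrees/s): [159.86, 159.86, 180, 180, 180, 180].

### API

Orientations are given as a 3x3 rotation matrix whose columns are the frame's x, y, z axes.
In Python, from station import r gives the robot as it stands.
- The arm moves only by the tool servo_tool, never from a script. Its argument "targets" is a list of rows, each a list of 5 numbers: the shift along the world's x, y, z in units of 30 mm (1.0 is 30 mm), then the turn about the world's z in rad, then the finger opening in mm, from 0 to 87. In form: [[x, y, z, turn, gripper], ...]. A call has exactly 5 rows; each row is the pose to reach, as a shift and turn from the pose commanded when the call began; what a row does not reach only later rows make up. A row lasts 1/12 s, in which the tool goes at most 41.7 mm and 7.16 degrees, less where a joint would pass 70% of its speed; a pose out of reach is approached as far as the arm can. A call with a gripper value outside its range is refused whole. The fingers move at their own pace and stop on an object; the grip force is fixed at half the most. Time passes only in rows, so rows that repeat a pose let the fingers close, or fill a call up. It gives the time, the measured TCP pose, the force, the opening and the grip force at its end, in the units of the state.
- r.sense(): the state, without advancing time (a new reading comes with each control period).
- r.capture(name): name is "scene" or "top" or "wrist"; returns a dict with "pixels" (400x640x3 uint8, red, green, blue), "fx", "fy", "cx", "cy" (pixels), "dist_coeffs" ([k1, k2, p1, p2, k3] as OpenCV has them; the pictures are not rectified), "world_from_camera" (4x4, takes a point from camera to world coordinates). Camera axes: x right, y down, z forward; pixel columns grow to the right and rows downward; lengths in m; the calibration is good to about 2 mm. A picture is of the moment at which its call begins. There is no depth.
- r.finish_job(): hands the job in; it is judged then, once.
The state is a dict: "time_s": time; "joints": joint angles; "joint_velocities": joint speeds; "effort": joint torques, N m; "tcp_pos": TCP position; "ee_rot": TCP orientation; "wrist_force": force on the tool from outside, world axes, zero at the start; "moment": the same for the moment, N m; "gripper_width": opening from 0.0 (shut) to 1.0 (fully open); "gripper_force": force on a finger pad.
Only numpy, scipy, OpenCV 4.12 (cv2) and the standard library are available. Lean on these libraries where they do the work, as an engineer would, in place of code of your own. Each camera call takes 0.05 s, during which the arm holds its last target. There are 200 camera calls.

## Working session

There is one attempt and no reset: what is moved stays moved. The work goes in short steps, Python scripts to look and compute and a tool call to move; the robot and the scene stay as the last step left them, time stands still between calls to the robot, and variables do not carry over. Pictures are saved under pics/ and viewed, at most 14 in all, crops included, and the job is handed in when it is done.

Besides the shell and the picture viewer there is one more tool, called after "Request:" by a JSON object that holds its "method" and its "body". servo_tool: Moves the arm, as the interface text tells. Its arguments: {"type":"object","properties":{"targets":{"type":"array","items":{"type":"array","items":{"type":"number"}}}},"required":["targets"]}

```bash
mkdir -p pics
cat > h.py <<'E'
import numpy as np, cv2
from station import r
def snap(cam,name):
    c=r.capture(cam); cv2.imwrite(f'pics/{name}.png',c['pixels'][:,:,::-1]); np.save(f'pics/{name}.npy',c,allow_pickle=True); return c
def K(c): return np.array([[c['fx'],0,c['cx']],[0,c['fy'],c['cy']],[0,0,1]],float)
def p2w(c,uv,z):
    uv=np.array(uv,float).reshape(-1,1,2)
    n=cv2.undistortPoints(uv,K(c),np.array(c['dist_coeffs'],float)).reshape(-1,2)
    T=np.array(c['world_from_camera']); d=np.c_[n,np.ones(len(n))]@T[:3,:3].T; o=T[:3,3]
    return o+d*((z-o[2])/d[:,2])[:,None]
def load(name): return np.load(f'pics/{name}.npy',allow_pickle=True).item()
E
python3 - <<'E'
from h import *
for n in('top','scene'):
    c=snap(n,n+'0'); print(n,np.round(c['world_from_camera'],3).tolist(),c['fx'])
s=r.sense(); print(s['tcp_pos'],s['ee_rot'],s['gripper_width'],s['time_s'])
E
```

```text
top [[0.008, -0.988, 0.155, 0.342], [-1.0, -0.006, 0.013, 0.024], [-0.012, -0.155, -0.988, 1.7], [0.0, 0.0, 0.0, 1.0]] 516.1544115886247
scene [[-0.872, 0.352, -0.34, 0.965], [0.489, 0.646, -0.586, 0.664], [0.013, -0.677, -0.736, 0.914], [0.0, 0.0, 0.0, 1.0]] 434.2673774999672
[0.24188253 0.575739   0.23857618] [[ 9.21873705e-01 -3.87489882e-01 -6.80036344e-04]
 [-3.87490469e-01 -9.21871877e-01 -1.83827566e-03]
 [ 8.54068379e-05  1.95816560e-03 -9.99998079e-01]] 0.9993840218034483 0.1
```

View pics/top0.png

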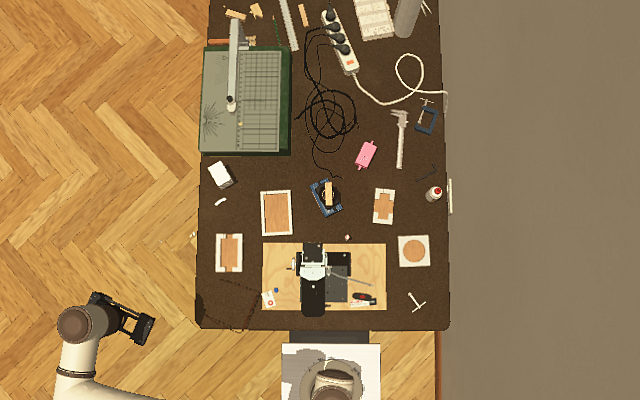

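View pics/scene0.png

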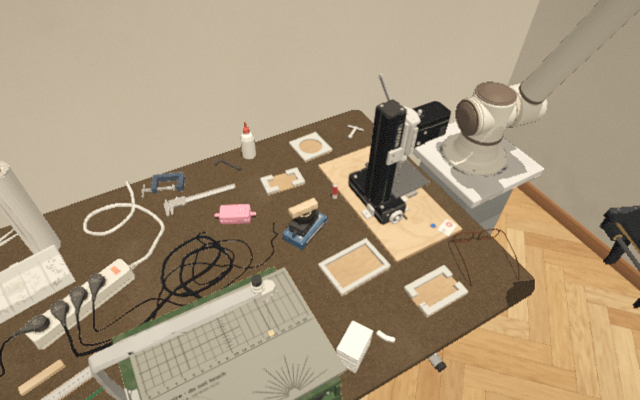

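The top view has +x up and +y left. The pile is at about (326,197), and the cradles are at (276,212), (229,252), (383,206) and (414,251). The mill stands at (313,270), between the base and the pile. I'll zoom in on both views.

Run:
```python
from h import *
c=load('top0')['pixels'][:,:,::-1]
cv2.imwrite('pics/z1.png',cv2.resize(c[150:310,200:440],None,fx=3.33,fy=3.33,interpolation=cv2.INTER_CUBIC))
c=load('scene0')['pixels'][:,:,::-1]
cv2.imwrite('pics/z2.png',cv2.resize(c[70:320,220:480],None,fx=2.3,fy=2.3,interpolation=cv2.INTER_CUBIC))
```

```text
(no output)
```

View pics/z1.png

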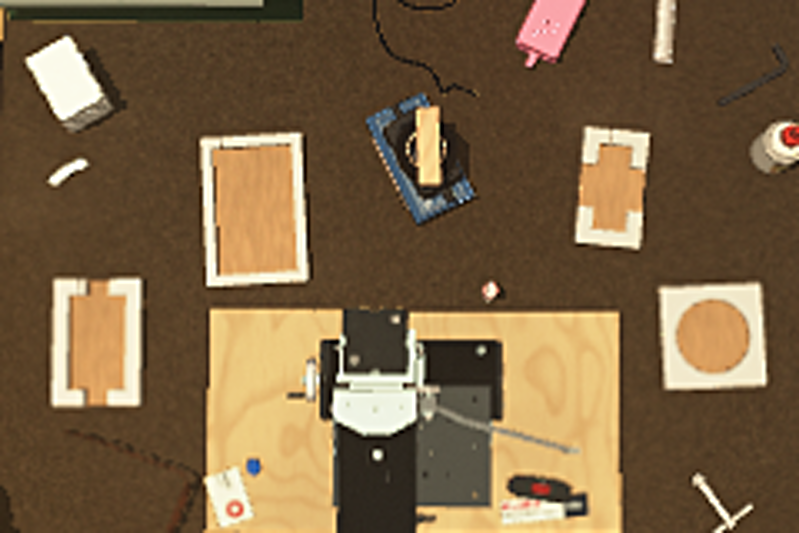

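View pics/z2.png

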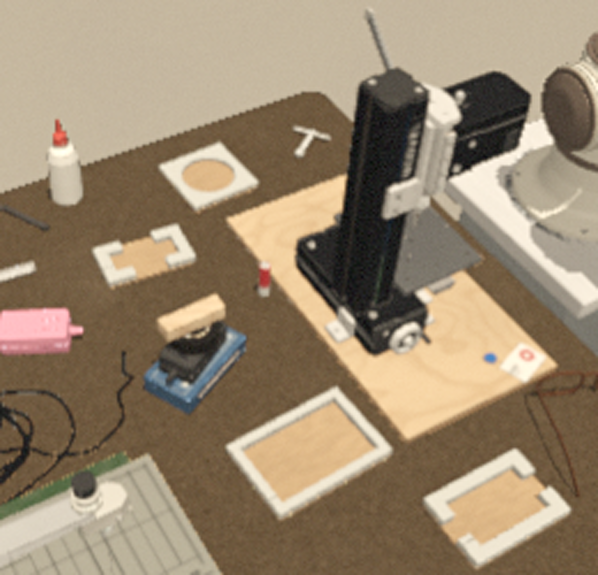

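The pile from top to bottom is pine, tape, black supply and blue tin. The cradles in z1 are tin (252,208), supply (97,343), block (613,187) and tape (713,336). Next I'll measure positions and the mill's height.

Run:
```python
from h import *
from scipy.optimize import least_squares
c=load('top0'); s=load('scene0')
im=c['pixels']; hsv=cv2.cvtColor(im,cv2.COLOR_RGB2HSV)
z2t=lambda a:[(200+x/3.33,150+y/3.33) for x,y in a]
def rect(name,box,z,dims):
    x0,y0,x1,y1=box; m=((hsv[...,2]>130)).astype(np.uint8)*0
    m[y0:y1,x0:x1]=(hsv[y0:y1,x0:x1,2]>120)
    ct=np.vstack(max(cv2.findContours(m,cv2.RETR_EXTERNAL,cv2.CHAIN_APPROX_NONE)[0],key=len)).reshape(-1,2)
    w=p2w(c,ct,z)[:,:2]
    R=cv2.minAreaRect((w*1000).astype(np.float32)); b=cv2.boxPoints(R)
    e=[b[1]-b[0],b[2]-b[1]]; L=max(e,key=np.linalg.norm)
    a=np.degrees(np.arctan2(L[1],L[0])); a=(a+90)%180-90
    print(name,'centre',np.round(R[0],1),'size',np.round(R[1],1),'long side angle from x',round(a,1))
rect('tin',(257,186,296,240),.016,0); rect('supply',(212,230,246,276),.016,0)
rect('block',(370,185,397,227),.014,0); rect('tape',(395,232,433,270),.012,0)
# stereo
def tri(a,b):
    pts=[]
    def f(P):
        o=[]
        for cam,uv in((c,a),(s,b)):
            T=np.array(cam['world_from_camera']);Ti=np.linalg.inv(T)
            q=cv2.projectPoints(P.reshape(1,3),cv2.Rodrigues(Ti[:3,:3])[0],Ti[:3,3],K(cam),np.array(cam['dist_coeffs'],float))[0].ravel()
            o+=list(q-uv)
        return o
    r_=least_squares(f,np.array([.5,0,.1])); return np.round(r_.x,3),round(r_.cost,1)
zs=lambda x,y:(220+x/2.3,70+y/2.3)
print('mill column corner top (far-left in top = nearest cam)',tri(z2t([(375,333)])[0],zs(395,90)))
print('pine',tri(z2t([(428,146)])[0],zs(193,315)))
print('head',tri(z2t([(375,400)])[0],zs(440,110)))
print('motor',tri(z2t([(376,490)])[0],zs(490,100)))
for n,p,z in(('mill col',[(343,310),(407,375)],.35),('pine corners',[(417,107),(439,108),(439,186),(417,187)],.1),('tin corners',[(366,122),(428,93),(476,195),(420,224)],.02)):
    print(n,np.round(p2w(c,z2t(p),z),3).tolist())
```

```text
tin centre [572.7 182.8] size [150.  101.2] long side angle from x 3.8
supply centre [439.3 336. ] size [128.3  89.6] long side angle from x 1.6
block centre [ 597.  -172.5] size [ 66.2 117.7] long side angle from x -5.4
tape centre [ 449.7 -270.2] size [103.1 104.3] long side angle from x -88.0
mill column corner top (far-left in top = nearest cam) (array([0.427, 0.054, 0.349]), np.float64(0.3))
pine (array([0.624, 0.009, 0.086]), np.float64(0.0))
head (array([0.372, 0.058, 0.31 ]), np.float64(5.2))
motor (array([0.301, 0.056, 0.296]), np.float64(3.2))
mill col [[0.446, 0.078, 0.35], [0.395, 0.028, 0.35]]
pine corners [[0.658, 0.02, 0.1], [0.657, -0.0, 0.1], [0.583, -0.001, 0.1], [0.582, 0.02, 0.1]]
tin corners [[0.659, 0.071, 0.02], [0.688, 0.009, 0.02], [0.586, -0.038, 0.02], [0.557, 0.017, 0.02]]
```

Measured sizes agree with the given ones. The mill's column top is at about z = 0.35 and x 0.40–0.45, so I'll watch the forearm's clearance. Now I'll move over the pile.

Request:
{"method": "servo_tool", "body": {"targets": [[0.63,-0.94,0,0.02,87],[1.26,-1.88,0,0.04,87],[1.89,-2.82,0,0.06,87],[2.52,-3.76,0,0.08,87],[3.15,-4.7,0,0.1,87]]}}

```text
time_s: 0.52
tcp_pos: [0.337, 0.4335, 0.2391]
ee_rot: [[0.956, -0.292, -0.001], [-0.292, -0.956, -0.001], [-0.0, 0.001, -1.0]]
wrist_force: [0.4, 0.0, 0.9]
gripper_width: 1.003
gripper_force: 0.0
```

Request:
{"method": "servo_tool", "body": {"targets": [[0.63,-0.94,0,0.02,87],[1.26,-1.88,0,0.04,87],[1.89,-2.82,0,0.06,87],[2.52,-3.76,0,0.08,87],[3.15,-4.7,0,0.1,87]]}}

```text
time_s: 0.93
tcp_pos: [0.4315, 0.2925, 0.2393]
ee_rot: [[0.981, -0.195, -0.001], [-0.195, -0.981, -0.0], [-0.0, 0.0, -1.0]]
wrist_force: [0.3, -0.1, 0.4]
gripper_width: 0.999
gripper_force: 0.0
```

Run:
```python
from h import *
s=r.sense(); print(s['tcp_pos'],s['joints'],s['wrist_force'],s['time_s'])
```

```text
[0.4314606  0.29249648 0.23926862] [ 5.19791790e+01  1.19605720e+01 -1.39738136e+01 -1.39753318e-02
 -6.41037590e+01  2.67618017e+01] [ 0.32056443 -0.12958902  0.37168044] 0.9333
```

Request:
{"method": "servo_tool", "body": {"targets": [[0.63,-0.94,0,0.02,87],[1.26,-1.88,0,0.04,87],[1.89,-2.82,0,0.06,87],[2.52,-3.76,0,0.08,87],[3.15,-4.7,0,0.1,87]]}}

```text
time_s: 1.35
tcp_pos: [0.526, 0.1515, 0.2392]
ee_rot: [[0.995, -0.097, -0.001], [-0.097, -0.995, -0.0], [-0.001, 0.0, -1.0]]
wrist_force: [0.0, 0.4, 0.2]
gripper_width: 0.999
gripper_force: 0.0
```

Request:
{"method": "servo_tool", "body": {"targets": [[0.63,-0.94,0,0.02,87],[1.26,-1.88,0,0.04,87],[1.89,-2.82,0,0.06,87],[2.52,-3.76,0,0.08,87],[3.15,-4.7,0,0.1,87]]}}

```text
time_s: 1.77
tcp_pos: [0.6205, 0.0106, 0.239]
ee_rot: [[1.0, 0.003, -0.001], [0.003, -1.0, -0.0], [-0.001, 0.0, -1.0]]
wrist_force: [0.1, 0.2, 0.5]
gripper_width: 1.001
gripper_force: 0.0
```

Run:
```python
from h import *
s=r.sense(); print(s['tcp_pos'],s['ee_rot'],s['joints'],s['wrist_force'],s['time_s'])
c=snap('wrist','w1'); print(np.round(c['world_from_camera'],3).tolist(),c['fx'])
snap('scene','s1')
```

```text
[0.62049139 0.01060818 0.23901907] [[ 9.99994658e-01  3.08729920e-03 -1.07329688e-03]
 [ 3.08728322e-03 -9.99995234e-01 -1.65480684e-05]
 [-1.07334285e-03  1.32344086e-05 -9.99999424e-01]] [ 1.58935515e+01  2.16631614e+01 -2.00187038e-01 -1.71560181e-02
 -6.81960566e+01  7.42897181e+01] [0.0687082  0.1833526  0.53399341] 1.7667
[[0.004, -0.964, -0.264, 0.692], [-1.0, -0.004, -0.001, 0.01], [-0.0, 0.264, -0.964, 0.385], [0.0, 0.0, 0.0, 1.0]] 345.17516128621554
```

View pics/w1.png

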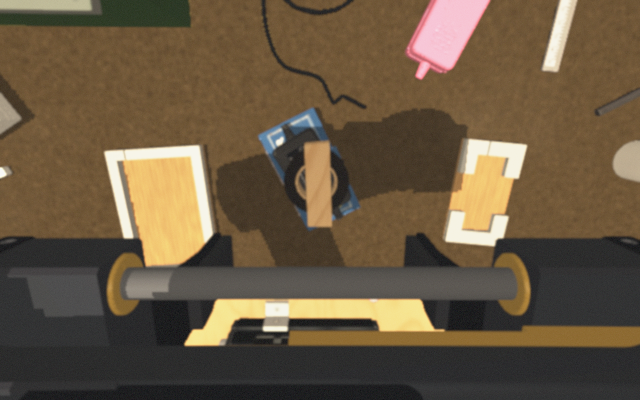

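View pics/s1.png

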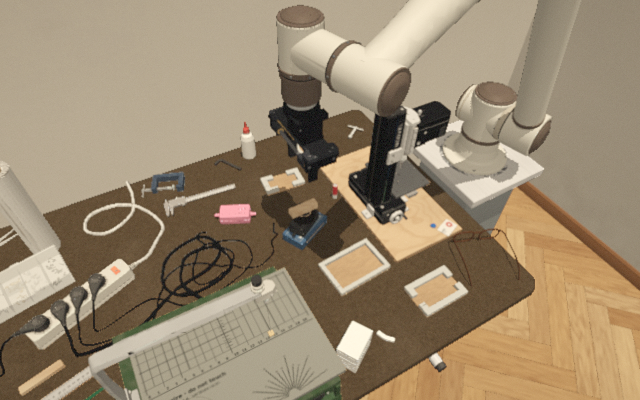

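The wrist view shows pine at about (318,184), the tape ring at about (317,180), and the tin at an angle with corners near (260,133) and (314,109). In the scene view the forearm passes well above the mill. I'll refine the pine's position.

Run:
```python
from h import *
c=load('w1')
im=c['pixels']; hsv=cv2.cvtColor(im,cv2.COLOR_RGB2HSV)
print(hsv[150:220:15,318].tolist(),hsv[180,[290,300,340],:].tolist())
w=lambda p,z:np.round(p2w(c,p,z)*1000,1).tolist()
print('pine',w([(305,142),(330,142),(331,226),(306,226),(318,184)],.093))
print('tape ring l/r',w([(285,180),(350,180)],.075))
print('tin',w([(260,133),(314,109),(357,211)],.026))
for n,b,z in(('blockcr',[(465,139),(526,145),(511,245),(445,241)],.014),('tincr',[(106,152),(204,146)],.016)):
    W=p2w(c,b,z)*1000; print(n,np.round(W,1).tolist(),W.mean(0))
```

```text
[[16, 124, 196], [17, 121, 201], [17, 123, 203], [16, 127, 197], [17, 122, 205]] [[0, 24, 42], [19, 45, 62], [0, 20, 38]]
pine [[662.4, 21.4, 93.0], [662.4, 0.4, 93.0], [587.9, -1.5, 93.0], [587.8, 20.9, 93.0], [626.4, 10.3, 93.0]]
tape ring l/r [[626.0, 40.6, 75.0], [626.2, -19.0, 75.0]]
tin [[664.5, 69.9, 26.0], [688.4, 14.6, 26.0], [581.4, -32.2, 26.0]]
blockcr [[658.1, -145.3, 14.0], [651.9, -210.4, 14.0], [537.7, -211.9, 14.0], [542.1, -135.9, 14.0]] [ 597.43900292 -175.88935281   14.        ]
tincr [[642.8, 235.6, 16.0], [649.8, 131.4, 16.0]] [646.33019649 183.51034696  16.        ]
```

Request:
{"method": "servo_tool", "body": {"targets": [[0.05,0,-1.1,0,60],[0.1,0,-2.2,0,60],[0.15,0,-3.2,0,60],[0.15,0,-4.1,0,60],[0.15,0,-4.8,0,60]]}}

```text
time_s: 2.28
tcp_pos: [0.6228, 0.0124, 0.0926]
ee_rot: [[1.0, 0.002, -0.004], [0.002, -1.0, -0.0], [-0.004, 0.0, -1.0]]
wrist_force: [0.5, 0.7, -0.4]
gripper_width: 0.727
gripper_force: 0.0
```

Request:
{"method": "servo_tool", "body": {"targets": [[0,0,0,0,10],[0,0,0,0,10],[0,0,0,0,10],[0,0,0,0,10],[0,0,0,0,10]]}}

```text
time_s: 2.7
tcp_pos: [0.6255, 0.0125, 0.0974]
ee_rot: [[1.0, 0.002, 0.003], [0.002, -1.0, 0.001], [0.003, -0.001, -1.0]]
wrist_force: [0.8, 0.7, 0.1]
gripper_width: 0.658
gripper_force: 30.0
```

Request:
{"method": "servo_tool", "body": {"targets": [[0,0,0,0,10],[0,0,0,0,10],[0,0,0,0,10],[0,0,0,0,10],[0,0,0.2,0,10]]}}

```text
time_s: 3.12
tcp_pos: [0.6237, 0.012, 0.1006]
ee_rot: [[1.0, 0.002, -0.003], [0.002, -1.0, -0.0], [-0.003, 0.0, -1.0]]
wrist_force: [0.3, -0.3, -1.2]
gripper_width: 0.664
gripper_force: 30.0
```

The fingers stopped at 57 mm, not 22, so they may be on the tape. I'll take a look.

Run:
```python
from h import *
print(r.sense()['tcp_pos'])
a=snap('scene','s2')['pixels'][100:260,220:400,::-1]
b=snap('wrist','w2')['pixels'][80:330,180:460,::-1]
cv2.imwrite('pics/z3.png',np.hstack([cv2.resize(a,(400,356),interpolation=2),cv2.resize(b,(398,356),interpolation=2)]))
```

```text
[0.62366167 0.01202618 0.10055765]
```

View pics/z3.png

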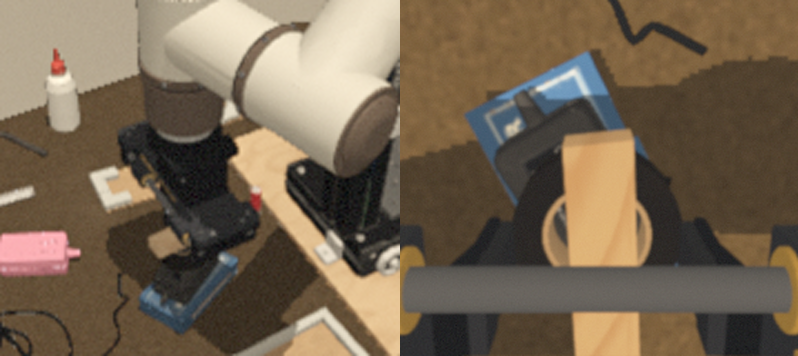

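The fingers have the tape's rim: the servo overshot downward just as they closed. I'll release and grip the pine a little higher.

Request:
{"method": "servo_tool", "body": {"targets": [[0,0,-0.2,0,10],[0,0,-0.2,0,10],[0,0,-0.2,0,80],[0,0,-0.2,0,80],[0,0,-0.2,0,80]]}}

```text
time_s: 3.63
tcp_pos: [0.6247, 0.0122, 0.0956]
ee_rot: [[1.0, 0.002, 0.0], [0.002, -1.0, -0.0], [0.0, 0.0, -1.0]]
wrist_force: [-0.6, -0.9, 0.2]
gripper_width: 0.812
gripper_force: 0.0
```

Request:
{"method": "servo_tool", "body": {"targets": [[0,0,0.15,0,80],[0,0,0.3,0,80],[0,0,0.4,0,80],[0,0,0.4,0,60],[0,0,0.4,0,50]]}}

```text
time_s: 4.05
tcp_pos: [0.6248, 0.0123, 0.1081]
ee_rot: [[1.0, 0.002, 0.001], [0.002, -1.0, 0.0], [0.001, -0.0, -1.0]]
wrist_force: [-0.4, -0.4, 0.5]
gripper_width: 0.84
gripper_force: 0.0
```

Request:
{"method": "servo_tool", "body": {"targets": [[0,0,0,0,45],[0,0,0,0,40],[0,0,0,0,35],[0,0,0,0,35],[0,0,0,0,35]]}}

```text
time_s: 4.47
tcp_pos: [0.6245, 0.0122, 0.1074]
ee_rot: [[1.0, 0.002, -0.0], [0.002, -1.0, -0.0], [-0.0, 0.0, -1.0]]
wrist_force: [-0.6, -0.8, 0.3]
gripper_width: 0.479
gripper_force: 0.0
```

Run:
```python
from h import *
s=r.sense();print(s['tcp_pos'],s['gripper_width'])
c=snap('wrist','w3');a=c['pixels']
cv2.imwrite('pics/z4.png',a[60:330,160:480,::-1])
```

```text
[0.62452731 0.01215428 0.10740075] 0.4787345149444692
```

View pics/z4.png

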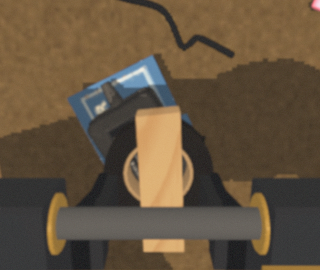

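Request:
{"method": "servo_tool", "body": {"targets": [[0,0,-0.07,0,40],[0,0,-0.14,0,40],[0,0,-0.2,0,40],[0,0,-0.2,0,40],[0,0,-0.2,0,40]]}}

```text
time_s: 4.93
tcp_pos: [0.6244, 0.0121, 0.1012]
ee_rot: [[1.0, 0.002, -0.001], [0.002, -1.0, -0.0], [-0.001, 0.0, -1.0]]
wrist_force: [0.2, 0.8, 0.3]
gripper_width: 0.457
gripper_force: 0.0
```

Request:
{"method": "servo_tool", "body": {"targets": [[0,0,0,0,30],[0,0,0,0,20],[0,0,0,0,10],[0,0,0,0,10],[0,0,0,0,10]]}}

```text
time_s: 5.35
tcp_pos: [0.6246, 0.0122, 0.1017]
ee_rot: [[1.0, 0.002, 0.0], [0.002, -1.0, 0.0], [0.0, -0.0, -1.0]]
wrist_force: [-0.2, 0.1, 0.2]
gripper_width: 0.248
gripper_force: 30.0
```

Request:
{"method": "servo_tool", "body": {"targets": [[0,0,0,0,10],[0,0,0,0,10],[0,0,0,0,10],[0,0,0,0,10],[0,0,0,0,10]]}}

```text
time_s: 5.77
tcp_pos: [0.6246, 0.0122, 0.1017]
ee_rot: [[1.0, 0.002, 0.0], [0.002, -1.0, -0.0], [0.0, 0.0, -1.0]]
wrist_force: [0.0, -0.9, 0.7]
gripper_width: 0.249
gripper_force: 30.0
```

Request:
{"method": "servo_tool", "body": {"targets": [[0,0,0.3,0,10],[0,0,0.8,0,10],[0,0,1.3,0,10],[0,0,1.7,0,10],[0,0,2.0,0,10]]}}

```text
time_s: 6.18
tcp_pos: [0.6251, 0.0123, 0.1635]
ee_rot: [[1.0, 0.002, 0.002], [0.002, -1.0, 0.0], [0.002, -0.0, -1.0]]
wrist_force: [-0.1, -0.2, -0.0]
gripper_width: 0.247
gripper_force: 30.0
```

Request:
{"method": "servo_tool", "body": {"targets": [[-0.1,-0.7,0,-0.02,10],[-0.3,-1.7,0,-0.04,10],[-0.5,-2.8,0,-0.06,10],[-0.7,-3.9,0,-0.08,10],[-0.8,-5.0,0,-0.087,10]]}}

```text
time_s: 6.6
tcp_pos: [0.5997, -0.1389, 0.162]
ee_rot: [[0.996, -0.085, -0.0], [-0.085, -0.996, 0.0], [-0.0, -0.0, -1.0]]
wrist_force: [0.2, -0.1, -0.6]
gripper_width: 0.249
gripper_force: 30.0
```

Request:
{"method": "servo_tool", "body": {"targets": [[-0.13,-0.8,0,0,10],[-0.13,-1.2,-0.4,0,10],[-0.13,-1.2,-1.2,0,10],[-0.13,-1.2,-2.0,0,10],[-0.13,-1.2,-2.5,0,10]]}}

```text
time_s: 7.02
tcp_pos: [0.5952, -0.1737, 0.0838]
ee_rot: [[0.996, -0.086, -0.004], [-0.086, -0.996, 0.001], [-0.004, -0.001, -1.0]]
wrist_force: [0.1, 0.1, -1.0]
gripper_width: 0.247
gripper_force: 30.0
```

Run:
```python
from h import *
s=r.sense();print(s['tcp_pos'],s['gripper_width'],s['ee_rot'])
c=snap('wrist','w4');a=c['pixels']
cv2.imwrite('pics/z5.png',a[60:330,160:480,::-1])
```

```text
[ 0.59515612 -0.17373124  0.08375592] 0.24727040861427912 [[ 9.96284163e-01 -8.60536694e-02 -3.55436367e-03]
 [-8.60504006e-02 -9.96290218e-01  1.06283761e-03]
 [-3.63263884e-03 -7.53033858e-04 -9.99993118e-01]]
```

View pics/z5.png

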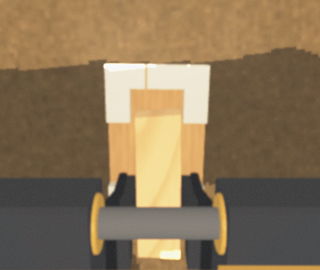

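The pine sits centred and aligned over its cradle (cradle far wall at crop x 105–209, pine at 135–183). I'll lower and release it.

Run:
```python
from h import *
print(p2w(load('w4'),[(265,124),(369,125)],.014))
```

```text
[[ 0.65799443 -0.14700844  0.014     ]
 [ 0.65201411 -0.21019705  0.014     ]]
```

Request:
{"method": "servo_tool", "body": {"targets": [[0.05,0,-0.7,0,10],[0.05,0,-1.3,0,10],[0.05,0,-1.6,0,10],[0.05,0,-1.75,0,10],[0.05,0,-1.75,0,10]]}}

```text
time_s: 7.48
tcp_pos: [0.5982, -0.1736, 0.0339]
ee_rot: [[0.996, -0.084, -0.001], [-0.084, -0.996, -0.0], [-0.001, 0.0, -1.0]]
wrist_force: [0.2, -0.4, 0.4]
gripper_width: 0.247
gripper_force: 30.0
```

Request:
{"method": "servo_tool", "body": {"targets": [[0,0,0,0,10],[0,0,-0.03,0,10],[0,0,-0.05,0,10],[0,0,-0.05,0,30],[0,0,-0.05,0,40]]}}

```text
time_s: 7.9
tcp_pos: [0.5985, -0.1739, 0.0331]
ee_rot: [[0.996, -0.085, 0.001], [-0.085, -0.996, -0.0], [0.001, -0.0, -1.0]]
wrist_force: [-0.9, -0.1, 0.2]
gripper_width: 0.331
gripper_force: 0.0
```

Request:
{"method": "servo_tool", "body": {"targets": [[0,0,0,0,40],[0,0,0,0,40],[0,0,0,0,40],[0,0,0.5,0,45],[0,0,1.5,0,87]]}}

```text
time_s: 8.32
tcp_pos: [0.5952, -0.1735, 0.074]
ee_rot: [[0.996, -0.086, -0.009], [-0.086, -0.996, 0.001], [-0.009, -0.0, -1.0]]
wrist_force: [0.4, 0.1, -0.4]
gripper_width: 0.524
gripper_force: 0.0
```

Request:
{"method": "servo_tool", "body": {"targets": [[0,0,1.0,0,87],[0,0,2.2,0,87],[0,0,3.2,0,87],[0.2,1.2,3.2,0,87],[0.4,2.4,3.2,0,87]]}}

```text
time_s: 8.73
tcp_pos: [0.6113, -0.1025, 0.1767]
ee_rot: [[0.996, -0.088, 0.006], [-0.088, -0.996, 0.0], [0.006, -0.001, -1.0]]
wrist_force: [1.3, 0.4, -1.1]
gripper_width: 0.888
gripper_force: 0.0
```

Run:
```python
from h import *
s=r.sense();print(s['tcp_pos'],s['gripper_width'],s['ee_rot'][0])
c=snap('wrist','w5')
```

```text
[ 0.61134687 -0.10249693  0.17665896] 0.888435943145723 [ 0.99605862 -0.08848357  0.00615426]
```

View pics/w5.png

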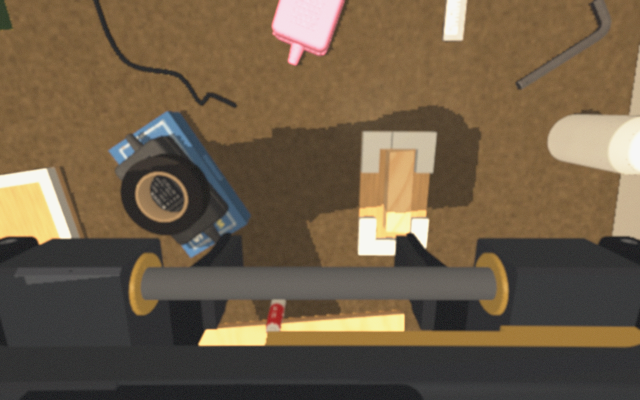

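The pine is bedded in its cradle at around (398,193). The tape ring is now clear at about (165,193), on the supply and the tin, whose corners are near (110,154), (170,112), (249,212) and (194,255).

Run:
```python
from h import *
c=load('w5')
w=lambda p,z:p2w(c,p,z)*1000
t=w([(121,193),(209,193),(165,150),(165,236)],.075); print('tape',np.round(t[:,:2],1).tolist(), t[:2,1].mean(), t[2:,0].mean())
q=w([(110,154),(170,112),(249,212),(194,255)],.026)
print('tin',np.round(q[:,:2],1).tolist(),q.mean(0),[round(np.linalg.norm(q[i]-q[(i+1)%4]),1) for i in range(4)])
d=(q[0]+q[1]-q[2]-q[3]);print('tin angle',np.degrees(np.arctan2(d[1],d[0])))
hsv=cv2.cvtColor(c['pixels'],cv2.COLOR_RGB2HSV); m=(hsv[...,2]<55).astype(np.uint8); m[:100]=0;m[235:]=0;m[:,:100]=0;m[:,225:]=0
m=cv2.morphologyEx(m,cv2.MORPH_OPEN,np.ones((5,5))); ct=max(cv2.findContours(m,0,1)[0],key=cv2.contourArea);print(cv2.boundingRect(ct))
p=w([(398,150),(398,236)],.024);print('pine ends',p)
```

```text
tape [[633.7, 41.0], [628.1, -23.4], [662.1, 2.5], [597.6, 15.6]] 8.792699339771906 629.8100607685075
tin [[658.9, 71.9], [688.9, 14.0], [597.0, -39.2], [560.1, 17.4]] [626.22561242  16.03445956  26.        ] [np.float64(65.2), np.float64(106.2), np.float64(67.5), np.float64(112.8)]
tin angle 29.490445501743665
(122, 149, 102, 85)
pine ends [[ 640.63646453 -174.54433913   24.        ]
 [ 561.59069229 -172.32250116   24.        ]]
```

Request:
{"method": "servo_tool", "body": {"targets": [[0.1,0.8,0,0,87],[0.3,1.9,0,0,87],[0.5,2.9,-0.1,0,87],[0.56,3.6,-0.5,0,87],[0.56,3.73,-1.1,0,87]]}}

```text
time_s: 9.2
tcp_pos: [0.6288, 0.0137, 0.1421]
ee_rot: [[0.997, -0.081, 0.005], [-0.081, -0.997, 0.001], [0.005, -0.002, -1.0]]
wrist_force: [0.4, -0.6, -0.8]
gripper_width: 1.0
gripper_force: 0.0
```

Request:
{"method": "servo_tool", "body": {"targets": [[0,0,-0.6,0,87],[0,0,-1.2,0,87],[0,0,-1.6,0,87],[0,0,-1.8,0,87],[0,0,-1.88,0,87]]}}

```text
time_s: 9.62
tcp_pos: [0.6263, 0.01, 0.0829]
ee_rot: [[0.996, -0.085, -0.002], [-0.085, -0.996, -0.001], [-0.002, 0.001, -1.0]]
wrist_force: [-0.0, 0.1, 0.9]
gripper_width: 0.999
gripper_force: 0.0
```

Request:
{"method": "servo_tool", "body": {"targets": [[0,0,0,0,87],[0,0,0,0,87],[0,0,0,0,70],[0,0,0,0,60],[0,0,0,0,45]]}}

```text
time_s: 10.03
tcp_pos: [0.6274, 0.0101, 0.0849]
ee_rot: [[0.996, -0.085, 0.001], [-0.085, -0.996, 0.0], [0.001, -0.0, -1.0]]
wrist_force: [0.2, -0.0, 0.1]
gripper_width: 0.855
gripper_force: 0.0
```

Request:
{"method": "servo_tool", "body": {"targets": [[0,0,0,0,45],[0,0,0,0,45],[0,0,0,0,45],[0,0,0,0,45],[0,0,0,0,45]]}}

```text
time_s: 10.45
tcp_pos: [0.6272, 0.0102, 0.0845]
ee_rot: [[0.996, -0.085, 0.001], [-0.085, -0.996, 0.0], [0.001, -0.0, -1.0]]
wrist_force: [-0.4, -0.0, 1.4]
gripper_width: 0.678
gripper_force: 30.0
```

Request:
{"method": "servo_tool", "body": {"targets": [[0,0,0.3,0,45],[0,0,0.8,0,45],[0,0,1.3,0,45],[0,0,1.7,0,45],[0,0,2.0,0,45]]}}

```text
time_s: 10.87
tcp_pos: [0.6273, 0.0101, 0.1458]
ee_rot: [[0.996, -0.085, 0.001], [-0.085, -0.996, 0.0], [0.001, -0.0, -1.0]]
wrist_force: [-0.1, 0.2, -0.6]
gripper_width: 0.678
gripper_force: 30.0
```

Request:
{"method": "servo_tool", "body": {"targets": [[-0.3,-0.6,0,0,45],[-0.9,-1.5,0,0,45],[-1.5,-2.5,0,0,45],[-2.1,-3.4,0,0,45],[-2.7,-4.3,0,0,45]]}}

```text
time_s: 11.28
tcp_pos: [0.5448, -0.12, 0.1443]
ee_rot: [[0.996, -0.084, -0.0], [-0.084, -0.996, 0.0], [-0.0, 0.0, -1.0]]
wrist_force: [0.0, -0.5, -0.6]
gripper_width: 0.676
gripper_force: 30.0
```

Request:
{"method": "servo_tool", "body": {"targets": [[-0.6,-1.0,0,0,45],[-1.2,-2.0,0,0,45],[-1.8,-3.0,0,0,45],[-2.5,-4.2,0,0,45],[-3.2,-5.03,0,0,45]]}}

```text
time_s: 11.7
tcp_pos: [0.4488, -0.2718, 0.1444]
ee_rot: [[0.996, -0.085, 0.0], [-0.085, -0.996, -0.0], [0.0, 0.0, -1.0]]
wrist_force: [0.3, -0.1, -0.4]
gripper_width: 0.68
gripper_force: 30.0
```

Request:
{"method": "servo_tool", "body": {"targets": [[0,0,-0.5,0,45],[0,0,-1.2,0,45],[0,0,-1.6,0,45],[0,0,-1.8,0,45],[0,0,-1.8,0,45]]}}

```text
time_s: 12.12
tcp_pos: [0.449, -0.2696, 0.089]
ee_rot: [[0.996, -0.085, -0.003], [-0.085, -0.996, 0.001], [-0.003, -0.001, -1.0]]
wrist_force: [0.4, -0.5, -0.2]
gripper_width: 0.675
gripper_force: 30.0
```

Run:
```python
from h import *
s=r.sense();print(s['tcp_pos'],s['gripper_width'],s['ee_rot'][0])
c=snap('wrist','w6');
cv2.imwrite('pics/z6.png',c['pixels'][60:330,160:480,::-1])
```

```text
[ 0.44899881 -0.26960951  0.08895688] 0.6746656908000453 [ 0.99638045 -0.08494826 -0.00312824]
```

View pics/z6.png

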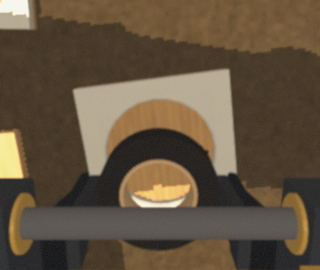

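The held tape covers the near part of the cradle. The cradle's far corners are at about (234,149) and (389,129) in the full picture.

Run:
```python
from h import *
c=load('w6')
a,b=p2w(c,[(234,149),(389,129)],.012)[:,:2]*1000; d=(b-a)/np.linalg.norm(b-a); n=np.array([d[1],-d[0]]); n=n if n[0]<0 else -n
print(a,b,np.linalg.norm(b-a),'centre',(a+b)/2+50*n)
t=p2w(c,[(265,250),(371,250),(318,188)],.08)*1000;print(t)
```

```text
[ 497.63279053 -219.91086789] [ 501.91036239 -319.53423851] 99.71516230758091 centre [ 449.81760341 -271.8674486 ]
[[ 455.04364089 -244.84172012   80.        ]
 [ 450.75562735 -295.98856771   80.        ]
 [ 483.6412588  -273.01331037   80.        ]]
```

Request:
{"method": "servo_tool", "body": {"targets": [[0,-0.03,-0.7,0,45],[0,-0.03,-1.3,0,45],[0,-0.03,-1.6,0,45],[0,-0.03,-1.75,0,45],[0,-0.03,-1.82,0,45]]}}

```text
time_s: 12.58
tcp_pos: [0.4504, -0.2707, 0.0357]
ee_rot: [[0.996, -0.084, 0.0], [-0.084, -0.996, -0.0], [0.0, 0.0, -1.0]]
wrist_force: [0.6, 0.5, -0.8]
gripper_width: 0.673
gripper_force: 30.0
```

Request:
{"method": "servo_tool", "body": {"targets": [[0,0,-0.02,0,45],[0,0,-0.04,0,45],[0,0,-0.04,0,45],[0,0,-0.04,0,70],[0,0,-0.04,0,80]]}}

```text
time_s: 13.0
tcp_pos: [0.4504, -0.2708, 0.0349]
ee_rot: [[0.996, -0.085, 0.001], [-0.085, -0.996, -0.0], [0.001, 0.0, -1.0]]
wrist_force: [0.2, -0.4, -0.2]
gripper_width: 0.753
gripper_force: 0.0
```

Request:
{"method": "servo_tool", "body": {"targets": [[0,0,0,0,80],[0,0,0,0,80],[0,0,0.4,0,80],[0,0,1.2,0,87],[0,0,2.2,0,87]]}}

```text
time_s: 13.42
tcp_pos: [0.4485, -0.2703, 0.0994]
ee_rot: [[0.996, -0.085, -0.005], [-0.085, -0.996, 0.002], [-0.005, -0.001, -1.0]]
wrist_force: [0.2, -0.4, -0.2]
gripper_width: 0.97
gripper_force: 0.0
```

Request:
{"method": "servo_tool", "body": {"targets": [[0,0,1.0,0,87],[0,0,2.0,0,87],[0.6,1.0,2.5,0.05,87],[1.2,2.0,2.5,0.1,87],[1.8,3.0,2.5,0.15,87]]}}

```text
time_s: 13.83
tcp_pos: [0.5049, -0.1801, 0.1773]
ee_rot: [[0.998, 0.066, 0.004], [0.066, -0.998, -0.0], [0.004, 0.0, -1.0]]
wrist_force: [0.8, -1.1, -0.6]
gripper_width: 1.002
gripper_force: 0.0
```

Request:
{"method": "servo_tool", "body": {"targets": [[0.6,1.0,0,0.1,87],[1.2,2.0,0,0.2,87],[1.8,3.0,0,0.3,87],[2.4,4.1,0,0.4,87],[3.0,5.0,0,0.4,87]]}}

```text
time_s: 14.25
tcp_pos: [0.5945, -0.0286, 0.1755]
ee_rot: [[0.892, 0.452, 0.0], [0.452, -0.892, 0.0], [0.0, -0.0, -1.0]]
wrist_force: [-0.1, -0.3, 0.1]
gripper_width: 0.997
gripper_force: 0.0
```

Run:
```python
from h import *
s=r.sense();print(s['tcp_pos'],s['gripper_width'],s['ee_rot'][0],s['joints'])
c=snap('wrist','w7');t=snap('top','t7')['pixels'][180:280,360:440,::-1]
a=c['pixels'][...,::-1].copy(); a[300:400,560:640]=t; cv2.imwrite('pics/w7b.png',a)
```

```text
[ 0.59445958 -0.02855135  0.17548368] 0.997144850706717 [8.91795043e-01 4.52439609e-01 4.19055358e-05] [ 1.28215796e+01  2.21254101e+01 -9.14287393e+00 -9.40277011e-03
 -5.87274248e+01  1.04083616e+02]
```

View pics/w7b.png

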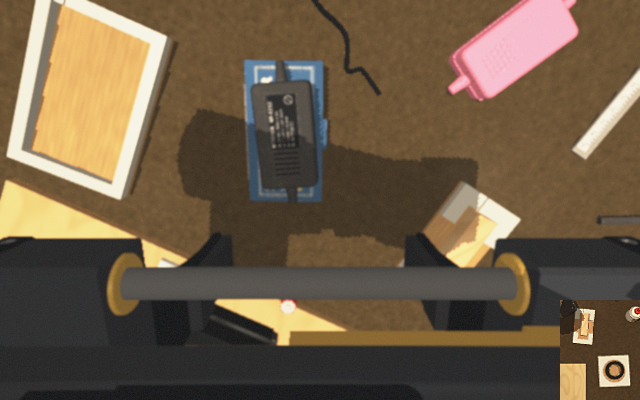

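The inset shows the tape bedded in its ring. The supply's body is at (251,85), (309,80), (317,183), (258,190), and the tin's corners are at (245,60), (323,60), (321,201), (249,202).

Run:
```python
from h import *
c=load('w7')
def q(n,p,z):
    w=p2w(c,p,z)[:,:2]*1000; d=w[0]+w[1]-w[2]-w[3]
    print(n,'centre',w.mean(0).round(1),'angle',np.degrees(np.arctan2(d[1],d[0])).round(1),[round(np.linalg.norm(w[i]-w[(i+1)%4]),1) for i in range(4)])
q('sup',[(251,85),(309,80),(317,183),(258,190)],.056)
q('tin',[(245,60),(323,60),(321,201),(249,202)],.026)
w=p2w(c,[(280,62),(294,203)],.045)*1000;print('cable ends',w)
t=load('t7');print('tape',p2w(t,[(613,370)],.02) if 0 else p2w(t,[(360+54,180+70)],.025))
s=r.sense();print(np.degrees(np.arctan2(s['ee_rot'][1][0],s['ee_rot'][0][0])))
```

```text
sup centre [626.1  16.6] angle 29.6 [np.float64(42.5), np.float64(76.8), np.float64(47.0), np.float64(78.8)]
tin centre [624.3  18.2] angle 25.9 [np.float64(62.2), np.float64(116.6), np.float64(64.0), np.float64(117.5)]
cable ends [[673.11122496  43.25794337  45.        ]
 [579.36542782 -13.85523151  45.        ]]
tape [[ 0.45031312 -0.26953947  0.025     ]]
26.928635180038345
```

Request:
{"method": "servo_tool", "body": {"targets": [[0.4,0.6,0,0.03,87],[0.9,1.3,0,0.055,87],[1.05,1.49,-0.4,0.055,87],[1.05,1.49,-1.2,0.055,87],[1.05,1.49,-2.1,0.055,87]]}}

```text
time_s: 14.77
tcp_pos: [0.6262, 0.0142, 0.1126]
ee_rot: [[0.868, 0.497, 0.003], [0.497, -0.868, 0.001], [0.003, 0.001, -1.0]]
wrist_force: [-0.2, -0.4, -0.5]
gripper_width: 1.002
gripper_force: 0.0
```

Request:
{"method": "servo_tool", "body": {"targets": [[0,0,-0.7,0,87],[0,0,-1.3,0,87],[0,0,-1.65,0,87],[0,0,-1.82,0,87],[0,0,-1.82,0,87]]}}

```text
time_s: 15.18
tcp_pos: [0.6247, 0.0134, 0.0566]
ee_rot: [[0.868, 0.496, -0.002], [0.496, -0.868, -0.001], [-0.002, -0.001, -1.0]]
wrist_force: [0.5, -0.4, -0.8]
gripper_width: 1.001
gripper_force: 0.0
```

Request:
{"method": "servo_tool", "body": {"targets": [[0,0,0,0,87],[0,0,0,0,70],[0,0,0,0,60],[0,0,0,0,50],[0,0,0,0,30]]}}

```text
time_s: 15.6
tcp_pos: [0.6258, 0.0141, 0.0585]
ee_rot: [[0.868, 0.497, 0.001], [0.497, -0.868, 0.0], [0.001, 0.0, -1.0]]
wrist_force: [-0.4, -0.7, -0.0]
gripper_width: 0.782
gripper_force: 0.0
```

Request:
{"method": "servo_tool", "body": {"targets": [[0,0,0,0,30],[0,0,0,0,30],[0,0,0,0,30],[0,0,0,0,30],[0,0,0,0,30]]}}

```text
time_s: 16.02
tcp_pos: [0.6254, 0.0141, 0.0578]
ee_rot: [[0.868, 0.497, -0.0], [0.497, -0.868, 0.0], [0.0, -0.0, -1.0]]
wrist_force: [-1.3, 0.5, 1.3]
gripper_width: 0.528
gripper_force: 29.9
```

Request:
{"method": "servo_tool", "body": {"targets": [[0,0,0,0,30],[0,0,0,0,30],[0,0,0,0,30],[0,0,0,0,30],[0,0,0,0,30]]}}

```text
time_s: 16.43
tcp_pos: [0.6255, 0.0141, 0.0578]
ee_rot: [[0.868, 0.497, 0.0], [0.497, -0.868, 0.0], [0.0, -0.0, -1.0]]
wrist_force: [-0.2, 1.6, 2.8]
gripper_width: 0.525
gripper_force: 29.9
```

Request:
{"method": "servo_tool", "body": {"targets": [[0,0,0.3,0,30],[0,0,0.8,0,30],[0,0,1.3,0,30],[0,0,1.7,0,30],[0,0,2.0,0,30]]}}

```text
time_s: 16.85
tcp_pos: [0.6258, 0.0138, 0.1191]
ee_rot: [[0.868, 0.497, 0.001], [0.497, -0.868, -0.0], [0.001, 0.001, -1.0]]
wrist_force: [0.5, -0.1, -1.8]
gripper_width: 0.527
gripper_force: 29.9
```

Request:
{"method": "servo_tool", "body": {"targets": [[-0.2,0.4,0,-0.05,30],[-0.6,1.1,0,-0.1,30],[-1.1,1.9,0,-0.15,30],[-1.6,2.8,0,-0.2,30],[-2.1,3.7,0,-0.25,30]]}}

```text
time_s: 17.27
tcp_pos: [0.5616, 0.1254, 0.1176]
ee_rot: [[0.965, 0.263, -0.001], [0.263, -0.965, -0.0], [-0.001, 0.0, -1.0]]
wrist_force: [0.5, 0.3, -0.9]
gripper_width: 0.526
gripper_force: 29.9
```

Request:
{"method": "servo_tool", "body": {"targets": [[-0.5,0.9,0,-0.05,30],[-1.0,1.8,0,-0.1,30],[-1.5,2.7,0,-0.15,30],[-2.0,3.6,0,-0.2,30],[-2.5,4.5,0,-0.244,30]]}}

```text
time_s: 17.68
tcp_pos: [0.4865, 0.2609, 0.1178]
ee_rot: [[1.0, 0.024, -0.0], [0.024, -1.0, -0.0], [-0.0, 0.0, -1.0]]
wrist_force: [-0.6, -0.1, -1.4]
gripper_width: 0.525
gripper_force: 29.9
```

Request:
{"method": "servo_tool", "body": {"targets": [[-0.5,0.8,0,0,30],[-1.0,1.6,0,0,30],[-1.4,2.2,0,0,30],[-1.6,2.53,-0.3,0,30],[-1.6,2.53,-0.6,0,30]]}}

```text
time_s: 18.1
tcp_pos: [0.4388, 0.3379, 0.0997]
ee_rot: [[1.0, 0.029, 0.001], [0.029, -1.0, 0.001], [0.001, -0.001, -1.0]]
wrist_force: [0.2, 0.3, -1.5]
gripper_width: 0.523
gripper_force: 29.9
```

Request:
{"method": "servo_tool", "body": {"targets": [[0,0,-0.4,0,30],[0,0,-0.7,0,30],[0,0,-0.7,0,30],[0,0,-0.7,0,30],[0,0,-0.7,0,30]]}}

```text
time_s: 18.52
tcp_pos: [0.4401, 0.3355, 0.0789]
ee_rot: [[1.0, 0.025, 0.0], [0.025, -1.0, -0.0], [0.0, 0.0, -1.0]]
wrist_force: [-0.9, 0.4, -1.0]
gripper_width: 0.529
gripper_force: 29.9
```

Run:
```python
from h import *
s=r.sense();print(s['tcp_pos'],s['gripper_width'],s['ee_rot'][0])
c=snap('wrist','w8');cv2.imwrite('pics/z8.png',c['pixels'][20:330,140:500,::-1])
```

```text
[0.44009016 0.33547983 0.07885536] 0.5286745956248359 [9.99676591e-01 2.54288882e-02 2.91883341e-04]
```

View pics/z8.png

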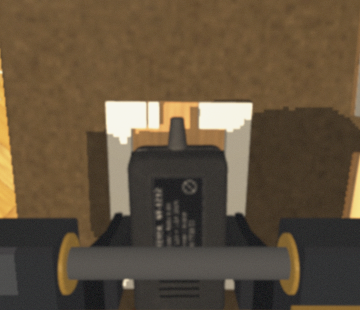

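The supply is over its cradle, with the cradle's far corners at full-frame (246,122) and (393,123) and the supply's far edge at (271–365,168). I'll check the alignment in numbers.

Run:
```python
from h import *
c=load('w8')
a,b=p2w(c,[(246,122),(393,123)],.016)[:,:2]*1000; d=(b-a)/np.linalg.norm(b-a); n=np.array([d[1],-d[0]]); n=n if n[0]<0 else -n
print(a,b,np.linalg.norm(b-a),'centre',(a+b)/2+62*n,'angle',np.degrees(np.arctan2(-n[1],-n[0])))
print('slot',p2w(c,[(303,123),(338,123)],.01)*1000)
t=p2w(c,[(273,170),(362,168)],.077)*1000;print(t, t.mean(0)-[41,0,0])
print('cable tip',p2w(c,[(317,138)],.06)*1000)
```

```text
[501.01522725 379.23661596] [502.73870445 292.45989363] 86.79383567583817 centre [439.88919054 334.61711222] angle 1.1378050022363055
slot [[501.07132971 345.85469763  10.        ]
 [501.63462507 324.58408872  10.        ]]
[[484.01222448 355.75578513  77.        ]
 [485.91218495 317.21916546  77.        ]] [443.96220472 336.4874753   77.        ]
cable tip [[496.72188935 337.05062035  60.        ]]
```

Request:
{"method": "servo_tool", "body": {"targets": [[-0.05,-0.02,-0.5,0,30],[-0.05,-0.02,-1.0,0,30],[-0.05,-0.02,-1.2,0,30],[-0.05,-0.02,-1.3,0,30],[-0.05,-0.02,-1.33,0,30]]}}

```text
time_s: 18.98
tcp_pos: [0.4382, 0.3353, 0.0389]
ee_rot: [[1.0, 0.026, 0.0], [0.026, -1.0, -0.0], [0.0, 0.0, -1.0]]
wrist_force: [-0.4, -0.1, -1.8]
gripper_width: 0.521
gripper_force: 29.9
```

Request:
{"method": "servo_tool", "body": {"targets": [[0,0,-0.02,0,30],[0,0,-0.03,0,30],[0,0,-0.03,0,30],[0,0,-0.03,0,50],[0,0,-0.03,0,65]]}}

```text
time_s: 19.4
tcp_pos: [0.4384, 0.3358, 0.0387]
ee_rot: [[1.0, 0.027, 0.001], [0.027, -1.0, 0.001], [0.001, -0.001, -1.0]]
wrist_force: [0.4, -0.2, -0.1]
gripper_width: 0.59
gripper_force: 0.0
```

Request:
{"method": "servo_tool", "body": {"targets": [[0,0,0,0,65],[0,0,0,0,65],[0,0,0.4,0,65],[0,0,1.2,0,75],[0,0,2.2,0,87]]}}

```text
time_s: 19.82
tcp_pos: [0.437, 0.3341, 0.103]
ee_rot: [[1.0, 0.026, -0.003], [0.026, -1.0, -0.004], [-0.003, 0.004, -1.0]]
wrist_force: [0.3, -0.2, -0.2]
gripper_width: 0.82
gripper_force: 0.0
```

Request:
{"method": "servo_tool", "body": {"targets": [[0,0,0.7,0,87],[0.4,-0.8,1.0,0.05,87],[0.9,-1.7,1.0,0.1,87],[1.4,-2.6,1.0,0.15,87],[1.9,-3.5,1.0,0.2,87]]}}

```text
time_s: 20.23
tcp_pos: [0.4954, 0.2295, 0.1346]
ee_rot: [[0.974, 0.228, 0.001], [0.228, -0.974, 0.001], [0.001, -0.001, -1.0]]
wrist_force: [0.8, 0.6, 1.0]
gripper_width: 0.999
gripper_force: 0.0
```

Request:
{"method": "servo_tool", "body": {"targets": [[0.5,-0.9,0,0.05,87],[1.0,-1.8,0,0.1,87],[1.5,-2.7,0,0.15,87],[2.0,-3.6,0,0.2,87],[2.5,-4.5,0,0.228,87]]}}

```text
time_s: 20.65
tcp_pos: [0.5706, 0.0939, 0.1342]
ee_rot: [[0.898, 0.441, 0.0], [0.441, -0.898, 0.0], [0.0, 0.0, -1.0]]
wrist_force: [0.6, 0.2, -0.4]
gripper_width: 0.999
gripper_force: 0.0
```

Request:
{"method": "servo_tool", "body": {"targets": [[0.4,-0.9,0,0,87],[0.8,-1.7,0,0,87],[0.8,-2.1,0,0,87],[0.8,-2.1,0,0,87],[0.8,-2.1,0,0,87]]}}

```text
time_s: 21.07
tcp_pos: [0.5935, 0.0319, 0.1338]
ee_rot: [[0.899, 0.438, -0.0], [0.438, -0.899, 0.0], [-0.0, -0.0, -1.0]]
wrist_force: [-0.2, -0.3, -0.2]
gripper_width: 1.001
gripper_force: 0.0
```

Run:
```python
from h import *
s=r.sense();print(s['tcp_pos'],s['gripper_width'],s['ee_rot'][0])
c=snap('wrist','w9');t=snap('top','t9')['pixels'][...,::-1]
a=c['pixels'][...,::-1].copy(); a[290:400,0:120]=t[185:295,200:320]; a[250:400,440:640]=cv2.resize(t[225:280,205:278],(200,150),interpolation=2); cv2.imwrite('pics/w9b.png',a)
```

```text
[0.59354088 0.03190404 0.1338278 ] 1.0014642976473958 [ 8.99149191e-01  4.37641970e-01 -4.87800629e-04]
```

View pics/w9b.png

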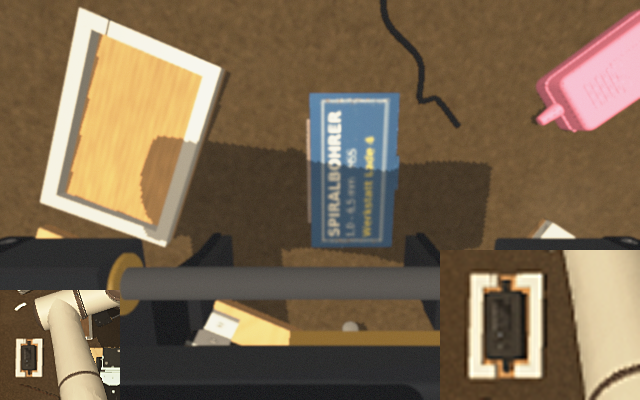

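The supply is bedded (inset). The tin's corners are at (309,94), (399,95), (391,247), (311,247), and its cradle's at (80,8), (222,68), (165,246), (40,204). That was my last picture, so from here I'll measure numerically.

```bash
cat >> h.py <<'E'
def tin(c,z,box=(0,0,640,240)):
    hsv=cv2.cvtColor(c['pixels'],cv2.COLOR_RGB2HSV); m=cv2.inRange(hsv,(98,90,40),(118,255,255))
    k=np.zeros_like(m); k[box[1]:box[3],box[0]:box[2]]=1; m=cv2.morphologyEx(m*k,cv2.MORPH_CLOSE,np.ones((9,9)))
    ct=max(cv2.findContours(m,0,cv2.CHAIN_APPROX_NONE)[0],key=cv2.contourArea).reshape(-1,2)
    w=p2w(c,ct,z)[:,:2]*1000; R=cv2.minAreaRect(w.astype(np.float32)); b=cv2.boxPoints(R)
    L=max([b[1]-b[0],b[2]-b[1]],key=np.linalg.norm); a=np.degrees(np.arctan2(L[1],L[0])); return np.round(R[0],1),np.round(R[1],1),round((a+90)%180-90,1),cv2.boundingRect(ct)
E
python3 - <<'E'
from h import *
c=load('w9')
def q(n,p,z):
    w=p2w(c,p,z)[:,:2]*1000; d=w[0]+w[1]-w[2]-w[3]
    print(n,'centre',w.mean(0).round(1),'angle',np.degrees(np.arctan2(d[1],d[0])).round(1),[round(np.linalg.norm(w[i]-w[(i+1)%4]),1) for i in range(4)])
q('tin',[(309,94),(399,95),(391,247),(311,247)],.026)
q('cradle',[(80,8),(222,68),(165,246),(40,204)],.016)
print(tin(c,.026,(250,60,450,260)))
E
```

```text
tin centre [623.7  18. ] angle 26.4 [np.float64(63.2), np.float64(115.0), np.float64(63.3), np.float64(115.8)]
cradle centre [572.7 181.8] angle 3.6 [np.float64(100.9), np.float64(148.3), np.float64(100.2), np.float64(150.1)]
(array([625.3,  17.3]), array([114.5,  64.6]), np.float32(26.5), (310, 94, 89, 152))
```

Request:
{"method": "servo_tool", "body": {"targets": [[0.5,-0.2,0,0,87],[1.03,-0.47,0,0.008,87],[1.03,-0.47,-0.4,0.008,87],[1.03,-0.47,-1.2,0.008,87],[1.03,-0.47,-2.0,0.008,87]]}}

```text
time_s: 21.58
tcp_pos: [0.6256, 0.0198, 0.0745]
ee_rot: [[0.894, 0.448, 0.003], [0.448, -0.894, 0.001], [0.003, 0.001, -1.0]]
wrist_force: [0.2, 0.3, -0.7]
gripper_width: 1.002
gripper_force: 0.0
```

Request:
{"method": "servo_tool", "body": {"targets": [[0,0,-0.5,0,87],[0,0,-0.9,0,87],[0,0,-1.2,0,87],[0,0,-1.38,0,87],[0,0,-1.46,0,87]]}}

```text
time_s: 22.0
tcp_pos: [0.6249, 0.0187, 0.0298]
ee_rot: [[0.895, 0.447, -0.0], [0.447, -0.895, -0.0], [-0.0, 0.0, -1.0]]
wrist_force: [0.3, -0.2, 0.9]
gripper_width: 1.0
gripper_force: 0.0
```

Request:
{"method": "servo_tool", "body": {"targets": [[0,0,0,0,87],[0,0,0,0,87],[0,0,0,0,75],[0,0,0,0,70],[0,0,0,0,50]]}}

```text
time_s: 22.42
tcp_pos: [0.6252, 0.0182, 0.0308]
ee_rot: [[0.895, 0.446, 0.001], [0.446, -0.895, 0.0], [0.001, 0.0, -1.0]]
wrist_force: [-0.1, -0.4, -0.9]
gripper_width: 0.851
gripper_force: 0.0
```

Request:
{"method": "servo_tool", "body": {"targets": [[0,0,0,0,50],[0,0,0,0,50],[0,0,0,0,50],[0,0,0,0,50],[0,0,0,0,50]]}}

```text
time_s: 22.83
tcp_pos: [0.625, 0.0182, 0.0304]
ee_rot: [[0.895, 0.446, 0.0], [0.446, -0.895, -0.0], [0.0, 0.0, -1.0]]
wrist_force: [-0.7, -0.2, 1.4]
gripper_width: 0.73
gripper_force: 30.0
```

Run:
```python
from h import *
s=r.sense();print(s['tcp_pos'],s['gripper_width'],s['gripper_force'],s['ee_rot'][0],s['wrist_force'])
```

```text
[0.62497781 0.01817081 0.03042122] 0.7297237293349776 30.00058114528656 [8.95064816e-01 4.45935998e-01 2.44841697e-04] [-0.74773144 -0.2321314   1.41796888]
```

Request:
{"method": "servo_tool", "body": {"targets": [[0,0,0.15,0,50],[0,0,0.4,0,50],[0,0,0.8,0,50],[0,0,1.2,0,50],[0,0,1.5,0,50]]}}

```text
time_s: 23.25
tcp_pos: [0.6257, 0.0183, 0.0773]
ee_rot: [[0.895, 0.446, 0.002], [0.446, -0.895, 0.0], [0.002, 0.001, -1.0]]
wrist_force: [0.1, 0.2, -0.9]
gripper_width: 0.732
gripper_force: 30.0
```

Request:
{"method": "servo_tool", "body": {"targets": [[-0.1,0.2,0.1,-0.03,50],[-0.2,0.6,0.1,-0.07,50],[-0.4,1.2,0.1,-0.11,50],[-0.6,1.8,0.1,-0.15,50],[-0.8,2.5,0.1,-0.2,50]]}}

```text
time_s: 23.67
tcp_pos: [0.6009, 0.0936, 0.0794]
ee_rot: [[0.967, 0.256, 0.001], [0.256, -0.967, 0.001], [0.001, -0.0, -1.0]]
wrist_force: [0.3, 0.6, -1.8]
gripper_width: 0.733
gripper_force: 30.0
```

Request:
{"method": "servo_tool", "body": {"targets": [[-0.2,0.7,0,-0.05,50],[-0.4,1.4,0,-0.1,50],[-0.6,2.0,0,-0.15,50],[-0.8,2.6,0,-0.19,50],[-0.94,2.97,0,-0.198,50]]}}

```text
time_s: 24.08
tcp_pos: [0.5726, 0.1842, 0.0794]
ee_rot: [[0.998, 0.064, 0.002], [0.064, -0.998, 0.001], [0.002, -0.001, -1.0]]
wrist_force: [-0.5, 0.3, -1.6]
gripper_width: 0.733
gripper_force: 30.0
```

Request:
{"method": "servo_tool", "body": {"targets": [[0,0,0,0,50],[0,0,0,0,50],[0,0,0,0,50],[0,0,0,0,50],[0,0,0,0,50]]}}

```text
time_s: 24.5
tcp_pos: [0.5729, 0.1815, 0.0783]
ee_rot: [[0.998, 0.063, 0.0], [0.063, -0.998, 0.0], [0.0, -0.0, -1.0]]
wrist_force: [0.6, -0.1, -1.7]
gripper_width: 0.731
gripper_force: 30.0
```

Run:
```python
from h import *
s=r.sense();print(s['tcp_pos'],s['gripper_width'],s['gripper_force'],s['ee_rot'],s['wrist_force'],s['moment'])
c=snap('wrist','w10'); zt=s['tcp_pos'][2]-.0304+.026
print(tin(c,zt,(200,60,440,235)))
hsv=cv2.cvtColor(c['pixels'],cv2.COLOR_RGB2HSV)
m=cv2.inRange(hsv,(0,0,90),(179,70,255)); m[238:]=0
cs=sorted(cv2.findContours(m,0,cv2.CHAIN_APPROX_NONE)[0],key=cv2.contourArea)[-4:]
for k in cs: print(cv2.contourArea(k),cv2.boundingRect(k),cv2.approxPolyDP(k,6,True).reshape(-1,2).tolist())
```

```text
[0.57293067 0.18149657 0.07831505] 0.7310293923913189 29.999208748340607 [[ 9.98009898e-01  6.30573816e-02  9.57168039e-05]
 [ 6.30573805e-02 -9.98009903e-01  1.42452008e-05]
 [ 9.64245833e-05 -8.18120051e-06 -9.99999995e-01]] [ 0.569962   -0.12601953 -1.71993004] [-0.00281057  0.00686177 -0.00027495]
(array([609. , 182.5]), array([44.4, 64. ]), np.float32(-86.3), (247, 137, 144, 98))
1427.5 (275, 165, 24, 73) [[295, 165], [275, 173], [278, 237], [298, 237]]
1840.0 (263, 146, 114, 92) [[264, 149], [267, 237], [271, 154], [366, 155], [364, 237], [371, 237], [374, 147]]
4007.5 (0, 0, 79, 71) [[0, 69], [16, 70], [78, 32], [58, 0], [0, 0]]
8647.0 (229, 99, 175, 139) [[229, 101], [239, 233], [251, 237], [246, 140], [390, 139], [385, 230], [395, 232], [402, 99]]
```

Run:
```python
from h import *
c=load('w10')
a,b=p2w(c,[(229,101),(403,99)],.016)[:,:2]*1000; d=(b-a)/np.linalg.norm(b-a); n=np.array([d[1],-d[0]]); n=n if n[0]<0 else -n
print(a,b,np.linalg.norm(b-a),'centre',(a+b)/2+74*n,'angle',np.degrees(np.arctan2(-n[1],-n[0])))
```

```text
[643.37600942 237.32208772] [650.94883845 136.90336678] 100.7038591824393 centre [573.37195146 181.5480016 ] angle 4.312656184045118
```

Request:
{"method": "servo_tool", "body": {"targets": [[0,0,-0.3,0,50],[0,0,-0.6,0,50],[0,0,-0.75,0,50],[0,0,-0.8,0,50],[0,0,-0.8,0,50]]}}

```text
time_s: 24.97
tcp_pos: [0.5722, 0.1819, 0.053]
ee_rot: [[0.998, 0.064, -0.002], [0.064, -0.998, -0.001], [-0.002, 0.001, -1.0]]
wrist_force: [0.0, 0.2, -1.7]
gripper_width: 0.731
gripper_force: 30.0
```

Aligned to within 1 mm. I'll lower and release.

Request:
{"method": "servo_tool", "body": {"targets": [[0,0,-0.2,0,50],[0,0,-0.4,0,50],[0,0,-0.5,0,50],[0,0,-0.55,0,50],[0,0,-0.58,0,50]]}}

```text
time_s: 25.38
tcp_pos: [0.5724, 0.1821, 0.0365]
ee_rot: [[0.998, 0.064, -0.001], [0.064, -0.998, -0.001], [-0.001, 0.001, -1.0]]
wrist_force: [-1.6, 0.4, 3.5]
gripper_width: 0.734
gripper_force: 30.0
```

Request:
{"method": "servo_tool", "body": {"targets": [[0,0,0,0,50],[0,0,0,0,50],[0,0,0,0,70],[0,0,0,0,80],[0,0,0,0,87]]}}

```text
time_s: 25.8
tcp_pos: [0.5731, 0.1825, 0.0373]
ee_rot: [[0.998, 0.064, 0.001], [0.064, -0.998, 0.001], [0.001, -0.0, -1.0]]
wrist_force: [0.4, -0.9, 0.7]
gripper_width: 0.876
gripper_force: 0.0
```

Request:
{"method": "servo_tool", "body": {"targets": [[0,0,0,0,87],[0,0,0,0,87],[0,0,0,0,87],[0,0,0,0,87],[0,0,0.2,0,87]]}}

```text
time_s: 26.22
tcp_pos: [0.5719, 0.1819, 0.0418]
ee_rot: [[0.998, 0.064, -0.002], [0.064, -0.998, -0.001], [-0.002, 0.001, -1.0]]
wrist_force: [-0.1, 0.0, 0.7]
gripper_width: 0.997
gripper_force: 0.0
```

Request:
{"method": "servo_tool", "body": {"targets": [[0,0,0.3,0,87],[0,0,0.8,0,87],[0,0,1.6,0,87],[0,0,2.5,0,87],[-0.5,0,3.5,0,87]]}}

```text
time_s: 26.63
tcp_pos: [0.5591, 0.1823, 0.1491]
ee_rot: [[0.998, 0.064, 0.001], [0.064, -0.998, -0.0], [0.001, 0.0, -1.0]]
wrist_force: [0.7, 0.2, 0.7]
gripper_width: 1.001
gripper_force: 0.0
```

Request:
{"method": "servo_tool", "body": {"targets": [[-0.8,0,0.5,0,87],[-1.5,0,0.5,0,87],[-1.5,0,0.5,0,87],[-1.5,0,0.5,0,87],[-1.5,0,0.5,0,87]]}}

```text
time_s: 27.05
tcp_pos: [0.5132, 0.1825, 0.1635]
ee_rot: [[0.998, 0.065, 0.001], [0.065, -0.998, 0.001], [0.001, -0.0, -1.0]]
wrist_force: [0.4, 0.2, 0.5]
gripper_width: 1.0
gripper_force: 0.0
```

Run:
```python
from h import *
s=r.sense();print(s['time_s'],s['tcp_pos'],s['wrist_force'])
c=snap('wrist','w11')
print('tin',tin(c,.032,(150,0,500,238)))
t=snap('top','t11'); hsv=cv2.cvtColor(t['pixels'],cv2.COLOR_RGB2HSV)
# supply (dark in cradle), tape, pine from the top view
for n,b,z,lo,hi in(('supply',(219,236,239,268),.036,(0,0,0),(179,255,70)),('tape',(400,238,428,264),.025,(0,0,0),(179,255,70))):
    m=cv2.inRange(hsv,lo,hi); k=np.zeros_like(m); k[b[1]:b[3],b[0]:b[2]]=1
    ct=max(cv2.findContours(m*k,0,cv2.CHAIN_APPROX_NONE)[0],key=len).reshape(-1,2)
    R=cv2.minAreaRect((p2w(t,ct,z)[:,:2]*1000).astype(np.float32)); print(n,np.round(R[0],1),np.round(R[1],1),R[2])
```

```text
27.05 [0.51320873 0.18251104 0.16345049] [0.36742438 0.21216501 0.4577289 ]
tin (array([572.8, 180.5]), array([113.5,  63.8]), np.float32(3.7), (283, 43, 84, 150))
supply [426.  319.9] [52.8 21.4] 6.413630962371826
tape [ 451.9 -271.2] [55.7 55.5] 89.15552520751953
```

Run:
```python
from h import *
t=load('t9'); g=t['pixels'].max(2); m=np.zeros_like(g); m[236:268,219:239]=(g[236:268,219:239]<75)
ct=max(cv2.findContours(m,0,1)[0],key=len).reshape(-1,2)
R=cv2.minAreaRect((p2w(t,ct,.036)[:,:2]*1000).astype(np.float32)); print(R)
print(r.finish_job())
```

```text
((440.84259033203125, 332.26080322265625), (100.47540283203125, 49.0179443359375), 1.8494837284088135)
the job is handed in; nothing more can be done
None
```

I took the pile apart, bedded all four pieces in their cradles (each measured within about 4 mm of centre), carried the drill tin level, and handed the job in at about 27 s; no verdict came back.

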